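# Feel a hand slide for its tight spot

### The job

Check the hand-operated slide for its tight spot: run the carriage (it has a knob to hold it by) all the way to the left until it touches the rubber buffer there, then all the way to the right until it touches the other buffer, without ramming either. Feel where on the way it drags most, bring the carriage back to that tight spot and let go of it there, so that the fitter can see the place; leave the things standing around alone.

Things in the scene. Friction and masses are not known exactly. Their poses are not given: they have to be found in the camera images.
- rail: aluminium linear slide fixed to the worktop: base plate 60 x 320 x 12 mm with two steel guide rods along its y axis between end blocks (tops 48 mm above the worktop). Origin: centre of its underside, on the worktop; y axis along the slide, pointing roughly to the robot's left (within 9 degrees); z up
- strip: dark steel wear strip, 14 x 284 x 4 mm, fixed lengthwise on the base plate between the rods, origin at the centre of its underside. Somewhere within 50 mm of its middle lies one tight spot, which cannot be seen: a sprung shoe under the carriage's middle rubs on it while the carriage's middle is within about 9 mm of it, most strongly (about 8 to 13 N more than the usual drag) when right over it
- carriage: aluminium carriage, 54 mm across, 50 mm along the slide and 24 mm high, with a black knob on a thin stem on top; it slides along the rail's y axis only and stays where it is left; its usual drag is about 2 N. Origin: centre of its underside, 19 mm above the worktop; axes as the rail's
- knob (a point): the gripping point of the carriage's knob, on its axis, over the carriage's middle, 81 mm above the worktop. The knob is an upright black cylinder 24 mm in diameter, from 57 to 101 mm above the worktop; stem and carriage below it reach from 57 mm down
- buffer_left: end stop at the left (rail's +y) end, a dark block 54 x 16 x 26 mm clamped on the rods (top 43 mm above the worktop) with a 7 mm rubber pad towards the carriage. Origin: at worktop height under the rubber's touching face, so the carriage (half length 25 mm) touches when its origin is 25 mm short of it along y. The rubber gives 1 mm per 4 to 9 N
- buffer_right: the same at the right (rail's -y) end, its rubber facing +y; origin under its touching face
- weight: tan balance weight with a small top knob, 32 mm in diameter, 41 mm high, standing to the right of the slide; origin at its underside; a bystander
- beaker: small empty glass beaker, 52 mm wide, 68 mm high, standing behind the slide; origin at its underside; a bystander
- jar: white lidded powder jar, 53 mm in diameter, 77 mm high, standing behind the slide; origin at its underside; a bystander
- post_edge (a point): an obstacle: inner front edge, at worktop height, of the fume cupboard's left side post, a grey upright that fills x = 0.43 to 0.50 from this y to the left, from the worktop up. Come in to the slide from the front (x below 0.38), not from the left past this post
- stool_edge (a point): an obstacle: the point on the worktop below the middle of the front edge of the seat frame of the wooden stool behind the slide; from 0.52 m above the worktop upwards the stool fills everything from this x on, about 150 mm to each side, and its legs stand under it. Keep forearm and wrist in front of it

How it is judged:
By the outcome, as a careful person would: the job done as asked, in the order asked, and still so for the second after the job is handed in, with the robot touching nothing.
It also fails if it takes over 67 s, if anything falls off the work surface, if the arm or the gripper's body presses on something with over 40 N, if the wrist force passes 120 N, or if a joint passes its speed limit or range.

### The arm

A 6-joint arm with a two-finger parallel gripper is mounted at the origin on a cart in front of the work surface, level with it; the furniture and walls round the work are solid. World frame = base frame: x ahead of the robot, y to its left, z up, the work surface at z = 0. Lengths are in m, angles in rad, forces in N, time in s.
With the tool pointing down it reaches from about 0.35 to 0.85 m from the base axis. Payload 8.1 kg.
Tool frame: the origin (TCP) lies on the mounting face of the last link; the fingertips stand 186 mm ahead of it and the grasp point (between the pads) lies 167 mm ahead of it; z points along the fingers, y is the line along which they close (so a half turn about z gives the same grasp; the last joint's range is limited). The gripper opens to 93 mm and grips with 3 to 60 N. Pads are 15 mm wide; open, the fingers measure 128 mm over their backs; the gripper's body (75 mm by 188 mm) begins 65 mm behind the grasp point.
Start: joints at [-1.344, 0.13, 1.488, -0, 1.523, -0.085], TCP at [0.184, -0.571, 0.405] pointing down, gripper open.
Joint ranges: [-2.96, 2.96], [-0.89, 2.26], [0.02, 2.5], [-1.34, 4.48], [0, 2.73], [-2.66, 2.66]. Speed limits (rad/s): [2.39, 2.39, 2.79, 3.14, 3.14, 3.14].

### API

Orientations are given as a rotation vector (axis times angle).
In Python, from plant import * gives the robot as it stands. The module is installed in compiled form; this text tells all that it offers.
- The arm moves only by the tool arm_command, never from a script. Its argument "increments" is a list of rows, each a list of 6 numbers: the shift along the tool's x, y, z in units of 0.2 m (1.0 is 0.2 m), then the turn, a rotation vector about the tool's x, y, z in units of pi rad (1.0 is pi rad). A call has exactly 5 rows; each row is the pose to reach, as a shift and turn from the pose commanded when the call began, along the tool's axes at that moment, turning the shorter way round; what a row does not reach only later rows make up. A row lasts 1/8 s, in which the tool goes at most 62.5 mm and 10.7 degrees, less where a joint would pass 70% of its speed; a pose out of reach is approached as far as the arm can. A call with a number of a shift or a turn outside -1 to 1 is refused whole. A call with a gripper value outside its range is refused whole. "fingers" is the closure, from -1 (fully open) to 1 (shut), set as the call begins (left out, the last holds). The fingers move at their own pace and stop on an object; "force" is the grip in N (left out, the last holds). Time passes only in rows, so rows that repeat a pose let the fingers close, or fill a call up. It gives the time, the measured TCP pose, the force, the opening and the grip force at its end, in the units of the state.
- read_state(): the state, without advancing time (a new reading comes with each control period).
- read_camera(name): name is "scene" or "top" or "wrist"; returns a dict with "image" (384x512x3 uint8, red, green, blue), "fx", "fy", "cx", "cy" (pixels), "T" (4x4, takes a point from camera to world coordinates). Camera axes: x right, y down, z forward; pixel columns grow to the right and rows downward; lengths in m; the calibration is good to about 2 mm. A picture is of the moment at which its call begins. There is no depth.
- close_job(): hands the job in; it is judged then, once.
The state is a dict: "t": time; "q": joint angles; "dq": joint speeds; "joint_torque": joint torques, N m; "tool_pos": TCP position; "orientation": TCP orientation; "force": force on the tool from outside, world axes, zero at the start; "wrist_torque": the same for the moment, N m; "opening": finger opening in m; "gripper_force": force on a finger pad.
Only numpy, scipy, OpenCV 4.12 (cv2) and the standard library are available. Lean on these libraries where they do the work, as an engineer would, in place of code of your own. Each camera call takes 0.05 s, during which the arm holds its last target. There are 200 camera calls.

## Working session

There is one attempt and no reset: what is moved stays moved. The work goes in short steps, Python scripts to look and compute and a tool call to move; the robot and the scene stay as the last step left them, time stands still between calls to the robot, and variables do not carry over. Pictures are saved under pics/ and viewed, at most 10 in all, crops included, and the job is handed in when it is done.

Besides the shell and the picture viewer there is one more tool, called after ">>>" by a JSON object that holds its "op" and its "data". arm_command: Moves the arm, as the interface text tells. Shifts and turns lie within -1 to 1; 1 stands for 0.2 m of shift or pi rad of turn. Its arguments: {"type":"object","properties":{"increments":{"type":"array","items":{"type":"array","items":{"type":"number","minimum":-1,"maximum":1}}},"fingers":{"type":"number"},"force":{"type":"number"}},"required":["increments"]}

```bash
mkdir -p pics; python3 - <<'E'
from plant import *
import cv2,numpy as np
np.set_printoptions(precision=4,suppress=True)
s=read_state(); print({k:np.round(v,4) for k,v in s.items()})
for n in("scene","top"):
    c=read_camera(n); cv2.imwrite(f"pics/{n}0.png",c["image"][:,:,::-1]); print(n,c["fx"],c["fy"],c["cx"],c["cy"]); print(c["T"])
E
```

```text
{'t': np.float64(0.0), 'q': array([-1.3444,  0.1311,  1.4893, -0.    ,  1.523 , -0.0854]), 'dq': array([ 0.0015,  0.    , -0.0014, -0.0004,  0.0002, -0.0007]), 'joint_torque': array([ -0.0001, -55.9835, -49.1761,   0.0765,   0.0349,  -0.0002]), 'tool_pos': array([ 0.184 , -0.5708,  0.4037]), 'orientation': array([-3.1017, -0.4875,  0.0002]), 'force': array([0.2936, 0.6001, 0.2928]), 'wrist_torque': array([-0.026 , -0.0072,  0.0263]), 'gripper_force': np.float64(0.0), 'opening': np.float64(0.0934)}
scene 461.8245700397128 461.8245700397128 251.00759280790308 189.91661293459805
[[-0.5311 -0.6397  0.5556 -0.0779]
 [-0.8472  0.3909 -0.3597  0.4383]
 [ 0.0129 -0.6618 -0.7496  0.9692]
 [ 0.      0.      0.      1.    ]]
top 351.0779188454585 351.0779188454585 255.6588585786549 192.55319177782565
[[ 0.0259 -0.999   0.0357  0.5412]
 [-0.9993 -0.0269 -0.0278  0.0462]
 [ 0.0287 -0.0349 -0.999   1.0707]
 [ 0.      0.      0.      1.    ]]
```

View pics/top0.png

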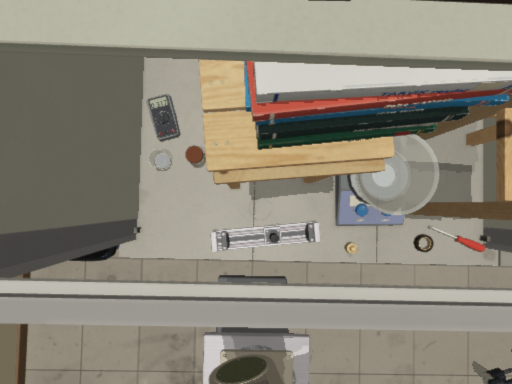

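View pics/scene0.png

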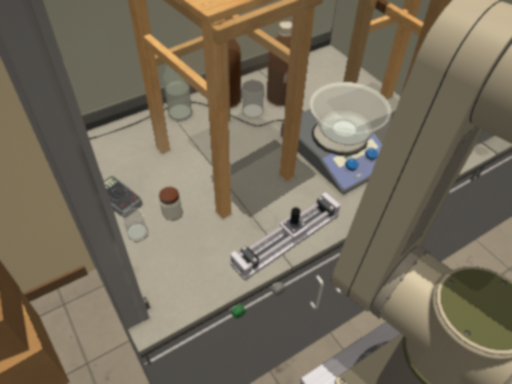

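The top view shows the rail from about (212,241) to (319,232), with the knob near (273,237). The post is at the lower left and the stool behind. I'll zoom in for pixel positions.

```bash
cat > h.py <<'E'
from plant import *
import cv2,numpy as np
np.set_printoptions(precision=4,suppress=True)
def back(c,u,v,z):
    T=c["T"]; d=T[:3,:3]@[(u-c["cx"])/c["fx"],(v-c["cy"])/c["fy"],1]; return T[:3,3]+d*(z-T[2,3])/d[2]
def proj(c,p):
    q=np.linalg.inv(c["T"])@np.append(p,1); return np.array([c["fx"]*q[0]/q[2]+c["cx"],c["fy"]*q[1]/q[2]+c["cy"]])
def crop(img,x0,x1,y0,y1,k): return cv2.resize(img[y0:y1,x0:x1,::-1],None,fx=k,fy=k,interpolation=cv2.INTER_CUBIC)
E
python3 - <<'E'
from h import *
c=read_camera("top")
a=crop(c["image"],200,332,215,262,6)
c=read_camera("scene"); b=crop(c["image"],225,345,190,280,6)[:,:]
b=cv2.resize(b,(400,300)); 
o=np.zeros((282+300,792,3),np.uint8); o[:282]=a; o[282:,:400]=b
cv2.imwrite("pics/z.png",o)
E
```

```text
(no output)
```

View pics/z.png

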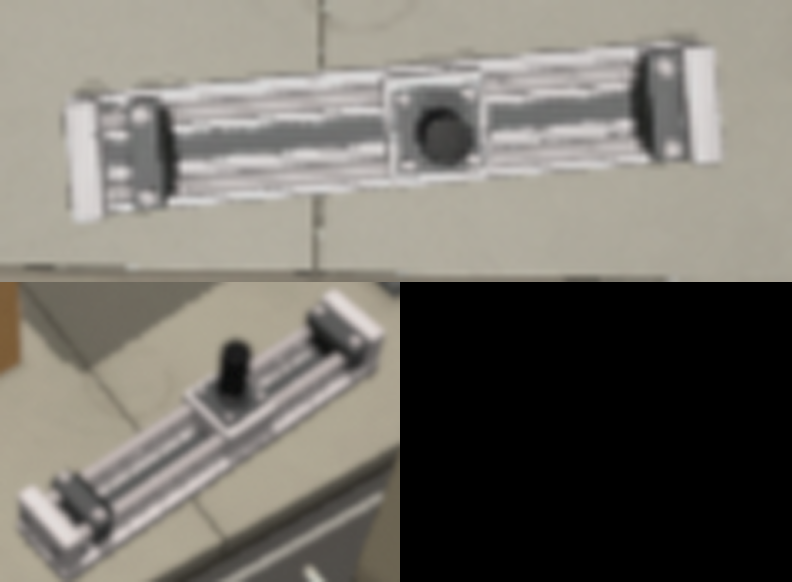

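The zoomed view shows the knob top at about (445,135). The end block outer edges have centres at about (73,159) and (717,104), and the rubber faces are at about (176,150) and (633,107).

```bash
cat > m.py <<'E'
from h import *
c=read_camera("top")
P=lambda u,v,z: back(c,200+(u+.5)/6-.5,215+(v+.5)/6-.5,z)
k=P(445,135,.101);L=P(73,159,.048);R=P(717,104,.048)
y=(L-R)[:2];n=np.linalg.norm(y);y/=n
print("knob",k,"L",L,"R",R,"len",n,"yaw deg",np.degrees(np.arctan2(-y[0],y[1])),"mid",(L+R)/2)
for q in(P(176,150,.03),P(633,107,.03)): print("face",q,"along y from knob",(q-k)[:2]@y)
print("post",back(c,139,230,0), "knob lateral",(k-(L+R)/2)[:2]@[y[1],-y[0]])
s=read_state()
from scipy.spatial.transform import Rotation as Ro
Rt=Ro.from_rotvec(s["orientation"]).as_matrix();print(Rt,s["tool_pos"])
E
python3 m.py
```

```text
knob [ 0.4544 -0.0338  0.101 ] L [0.4339 0.1411 0.048 ] R [ 0.4678 -0.1704  0.048 ] len 0.3133327201856855 yaw deg 6.196996108318137 mid [ 0.4509 -0.0146  0.048 ]
face [0.4376 0.0925 0.03  ] along y from knob 0.12737693580813256
face [ 0.464  -0.1325  0.03  ] along y from knob -0.09911909739165266
post [0.4571 0.365  0.    ] knob lateral 0.0014527238264060007
[[ 0.9518  0.3068 -0.0002]
 [ 0.3068 -0.9518  0.0008]
 [ 0.0001 -0.0008 -1.    ]] [ 0.1841 -0.571   0.4043]
```

>>> {"op": "arm_command", "data": {"increments": [[0.2,-0.2,0,0,0,0],[0.4,-0.4,0,0,0,0],[0.6,-0.6,0,0,0,0],[0.8,-0.8,0,0,0,0],[1,-1,0,0,0,0]], "fingers": -1, "force": 25}}

```text
t: 0.88
tool_pos: [0.3135, -0.3177, 0.4048]
orientation: [3.103, 0.487, 0.001]
force: [1.1, -0.4, 0.0]
opening: 0.0928
gripper_force: 0.0
```

>>> {"op": "arm_command", "data": {"increments": [[0.2,-0.2,0.1,0,0,0.013],[0.4,-0.4,0.2,0,0,0.026],[0.6,-0.6,0.2,0,0,0.039],[0.8,-0.8,0.2,0,0,0.052],[1,-1,0.2,0,0,0.065]]}}

```text
t: 1.5
tool_pos: [0.4425, -0.0658, 0.3649]
orientation: [3.137, 0.167, 0.001]
force: [1.1, -0.7, -0.2]
opening: 0.0928
gripper_force: 0.0
```

```bash
cat > st.py <<'E'
from h import *
from scipy.spatial.transform import Rotation as Ro
s=read_state();Rt=Ro.from_rotvec(s["orientation"]).as_matrix()
print(s["t"],s["tool_pos"],s["q"],s["force"],s["wrist_torque"]);print(Rt)
k=np.array([.4544,-.0338,.248]);print("to knob tool units",Rt.T@(k-s["tool_pos"])/.2)
yd=np.array([-.108,.994,0]);print("yaw err units",np.arctan2(*(Rt.T@-yd)[[0,1]])/-np.pi)
E
python3 st.py
python3 -c "
from h import *
c=read_camera('wrist');cv2.imwrite('pics/w1.png',c['image'][:,:,::-1]);print(c['T'],c['fx'],c['cx'],c['cy'])
print(proj(c,[.4544,-.0338,.101]))"
```

```text
1.5 [ 0.4425 -0.0658  0.3649] [-0.2623 -0.2745  1.9463 -0.0001  1.469   1.2023] [ 1.0723 -0.7222 -0.1723] [ 0.0236 -0.     -0.0248]
[[ 0.9944  0.1061  0.0007]
 [ 0.1061 -0.9944 -0.0003]
 [ 0.0007  0.0004 -1.    ]]
to knob tool units [ 0.0755 -0.1531  0.5846]
yaw err units -0.0006262240233991964
[[ 0.1059 -0.961  -0.2555  0.5137]
 [-0.9944 -0.1023 -0.0273 -0.0597]
 [ 0.0001  0.2569 -0.9664  0.3461]
 [ 0.      0.      0.      1.    ]] 290.4611832399284 251.58002196596848 188.87083445404267
[214.5573 178.9451]
```

View pics/w1.png

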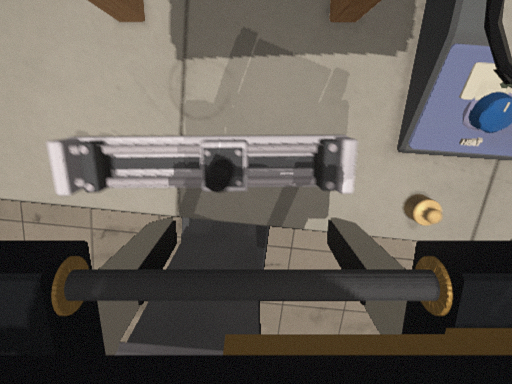

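The wrist picture shows the rail level at row about 165, and the knob top near (217,181), within 3 px of my prediction. The gripper is square to the slide, so I'm descending onto the knob.

>>> {"op": "arm_command", "data": {"increments": [[0.07,-0.145,0.1,0,0,0],[0.07,-0.145,0.25,0,0,0],[0.07,-0.145,0.4,0,0,0],[0.07,-0.145,0.52,0,0,0],[0.07,-0.145,0.58,0,0,0]], "fingers": -1}}

```text
t: 2.17
tool_pos: [0.4523, -0.0372, 0.2473]
orientation: [-3.136, -0.169, 0.003]
force: [0.2, 0.6, -0.6]
opening: 0.0932
gripper_force: 0.0
```

```bash
python3 st.py
python3 -c "
from h import *
c=read_camera('wrist');cv2.imwrite('pics/w2.png',c['image'][:,:,::-1])
d=read_camera('top');print(proj(c,[.4544,-.0338,.101]));cv2.imwrite('pics/t2.png',crop(d['image'],200,332,200,290,6))"
```

```text
2.175 [ 0.4523 -0.0372  0.2473] [-0.1951 -0.1318  2.0481  0.      1.2275  1.268 ] [ 0.1597  0.6094 -0.5981] [ 0.0448 -0.0131  0.0065]
[[ 0.9942  0.1075 -0.0021]
 [ 0.1075 -0.9942  0.0004]
 [-0.0021 -0.0007 -1.    ]]
to knob tool units [ 0.0124 -0.0158 -0.0036]
yaw err units -0.00016799893833287433
[242.4257 257.997 ]
```

View pics/w2.png

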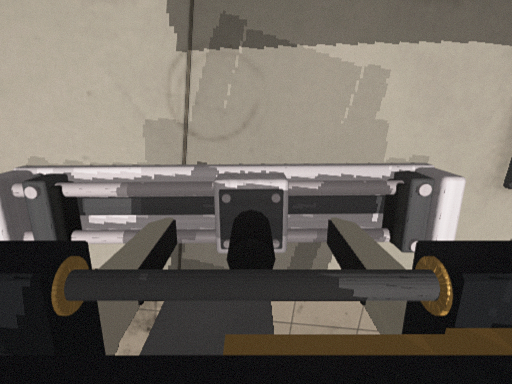

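The knob is centred between the open fingers, around column 251. I'll close on it.

>>> {"op": "arm_command", "data": {"increments": [[0,0,0,0,0,0],[0,0,0,0,0,0],[0,0,0,0,0,0],[0,0,0,0,0,0],[0,0,0,0,0,0]], "fingers": 1, "force": 35}}

```text
t: 2.9
tool_pos: [0.4529, -0.0373, 0.2489]
orientation: [3.137, 0.169, 0.0]
force: [0.1, 0.7, -0.5]
opening: 0.0475
gripper_force: 0.0
```

```bash
python3 st.py
```

```text
2.9 [ 0.4529 -0.0373  0.2489] [-0.1951 -0.1335  2.0464 -0.      1.2285  1.2681] [ 0.0621  0.7366 -0.5211] [0.0412 0.0265 0.0182]
[[ 0.9942  0.1074  0.0002]
 [ 0.1074 -0.9942 -0.    ]
 [ 0.0002  0.0001 -1.    ]]
to knob tool units [ 0.0092 -0.0167  0.0043]
yaw err units -0.00019420238931329973
```

>>> {"op": "arm_command", "data": {"increments": [[0,0,0,0,0,0],[0,0,0,0,0,0],[0,0,0,0,0,0],[0,0,0,0,0,0],[0,0,0,0,0,0]]}}

```text
t: 3.52
tool_pos: [0.4529, -0.0373, 0.2487]
orientation: [-3.137, -0.169, 0.0]
force: [0.2, 0.5, -0.5]
opening: 0.0239
gripper_force: 35.0
```

```bash
python3 st.py
```

```text
3.525 [ 0.4529 -0.0373  0.2487] [-0.195  -0.1333  2.0466  0.0001  1.2285  1.2681] [ 0.1614  0.536  -0.5194] [ 0.1875 -0.0099  0.0507]
[[ 0.9942  0.1074 -0.0001]
 [ 0.1074 -0.9942  0.0001]
 [-0.0001 -0.0002 -1.    ]]
to knob tool units [ 0.0095 -0.0164  0.0035]
yaw err units -0.00019271897188852748
```

>>> {"op": "arm_command", "data": {"increments": [[0,-0.008,0,0,0,0],[0,-0.016,0,0,0,0],[0,-0.024,0,0,0,0],[0,-0.032,0,0,0,0],[0,-0.04,0,0,0,0]]}}

```text
t: 4.15
tool_pos: [0.452, -0.0292, 0.2487]
orientation: [3.137, 0.169, -0.0]
force: [0.0, -1.9, -0.3]
opening: 0.0235
gripper_force: 35.0
```

>>> {"op": "arm_command", "data": {"increments": [[0,-0.008,0,0,0,0],[0,-0.016,0,0,0,0],[0,-0.024,0,0,0,0],[0,-0.032,0,0,0,0],[0,-0.04,0,0,0,0]]}}

```text
t: 4.78
tool_pos: [0.4511, -0.0213, 0.2487]
orientation: [-3.137, -0.169, 0.0]
force: [-1.3, -2.2, 0.9]
opening: 0.0235
gripper_force: 35.0
```

>>> {"op": "arm_command", "data": {"increments": [[0,-0.008,0,0,0,0],[0,-0.016,0,0,0,0],[0,-0.024,0,0,0,0],[0,-0.032,0,0,0,0],[0,-0.04,0,0,0,0]]}}

```text
t: 5.4
tool_pos: [0.4502, -0.0134, 0.2487]
orientation: [-3.137, -0.169, 0.001]
force: [-3.0, -1.8, 0.8]
opening: 0.0234
gripper_force: 35.0
```

>>> {"op": "arm_command", "data": {"increments": [[0,-0.008,0,0,0,0],[0,-0.016,0,0,0,0],[0,-0.024,0,0,0,0],[0,-0.032,0,0,0,0],[0,-0.04,0,0,0,0]]}}

```text
t: 6.02
tool_pos: [0.4493, -0.0054, 0.2487]
orientation: [-3.137, -0.169, 0.001]
force: [-4.8, -2.8, 2.4]
opening: 0.0234
gripper_force: 35.0
```

>>> {"op": "arm_command", "data": {"increments": [[-0.0004,-0.008,0,0,0,0],[-0.0008,-0.016,0,0,0,0],[-0.0012,-0.024,0,0,0,0],[-0.0016,-0.032,0,0,0,0],[-0.002,-0.04,0,0,0,0]]}}

```text
t: 6.65
tool_pos: [0.4483, 0.0025, 0.2487]
orientation: [-3.137, -0.169, -0.0]
force: [-1.2, -2.5, -1.1]
opening: 0.024
gripper_force: 35.0
```

>>> {"op": "arm_command", "data": {"increments": [[-0.0002,-0.008,0,0,0,0],[-0.0004,-0.016,0,0,0,0],[-0.0006,-0.024,0,0,0,0],[-0.0008,-0.032,0,0,0,0],[-0.001,-0.04,0,0,0,0]]}}

```text
t: 7.28
tool_pos: [0.4472, 0.0105, 0.2487]
orientation: [-3.137, -0.169, -0.001]
force: [1.4, -1.7, -4.6]
opening: 0.0238
gripper_force: 35.0
```

>>> {"op": "arm_command", "data": {"increments": [[-0.0002,-0.008,0,0,0,0],[-0.0004,-0.016,0,0,0,0],[-0.0006,-0.024,0,0,0,0],[-0.0008,-0.032,0,0,0,0],[-0.001,-0.04,0,0,0,0]]}}

```text
t: 7.9
tool_pos: [0.4462, 0.0184, 0.2488]
orientation: [3.137, 0.169, 0.001]
force: [6.0, -0.9, -9.1]
opening: 0.0235
gripper_force: 35.0
```

>>> {"op": "arm_command", "data": {"increments": [[-0.0002,-0.008,0,0,0,0],[-0.0004,-0.016,0,0,0,0],[-0.0006,-0.024,0,0,0,0],[-0.0008,-0.032,0,0,0,0],[-0.001,-0.04,0,0,0,0]]}}

```text
t: 8.52
tool_pos: [0.4453, 0.0263, 0.2487]
orientation: [-3.137, -0.169, -0.002]
force: [7.4, -0.9, -9.2]
opening: 0.0235
gripper_force: 35.0
```

>>> {"op": "arm_command", "data": {"increments": [[0.0004,-0.008,0,0,0,0],[0.0008,-0.016,0,0,0,0],[0.001,-0.024,0,0,0,0],[0.0012,-0.032,0,0,0,0],[0.0012,-0.04,0,0,0,0]]}}

```text
t: 9.15
tool_pos: [0.4445, 0.0343, 0.2487]
orientation: [3.137, 0.169, 0.0]
force: [6.0, -0.6, -7.9]
opening: 0.0235
gripper_force: 35.0
```

>>> {"op": "arm_command", "data": {"increments": [[-0.0001,-0.008,0,0,0,0],[-0.0002,-0.016,0,0,0,0],[-0.0003,-0.024,0,0,0,0],[-0.0004,-0.032,0,0,0,0],[-0.0004,-0.04,0,0,0,0]]}}

```text
t: 9.78
tool_pos: [0.4435, 0.0422, 0.2487]
orientation: [3.137, 0.169, 0.001]
force: [5.4, -1.8, -7.9]
opening: 0.0236
gripper_force: 35.0
```

>>> {"op": "arm_command", "data": {"increments": [[-0.0001,-0.008,0,0,0,0],[-0.0002,-0.016,0,0,0,0],[-0.0003,-0.024,0,0,0,0],[-0.0004,-0.032,0,0,0,0],[-0.0004,-0.04,0,0,0,0]]}}

```text
t: 10.4
tool_pos: [0.4426, 0.0502, 0.2487]
orientation: [3.137, 0.169, 0.001]
force: [5.5, -1.4, -7.3]
opening: 0.0234
gripper_force: 35.0
```

>>> {"op": "arm_command", "data": {"increments": [[0,-0.005,0,0,0,0],[0,-0.01,0,0,0,0],[0,-0.015,0,0,0,0],[0,-0.02,0,0,0,0],[-0.0002,-0.025,0,0,0,0]]}}

```text
t: 11.02
tool_pos: [0.442, 0.0551, 0.2487]
orientation: [3.137, 0.169, 0.001]
force: [5.9, -1.8, -7.8]
opening: 0.0237
gripper_force: 35.0
```

```bash
python3 -c "
from h import *
d=read_camera('top');cv2.imwrite('pics/t3.png',crop(d['image'],200,332,200,290,6))
T=d['T']
# predicted rubber faces and carriage lip
for p in ([.4376,.0925,.03],):print(proj(d,p))
c=read_camera('scene');cv2.imwrite('pics/s3.png',crop(c['image'],225,345,190,280,6))"
```

```text
[228.9137 239.5887]
```

View pics/s3.png

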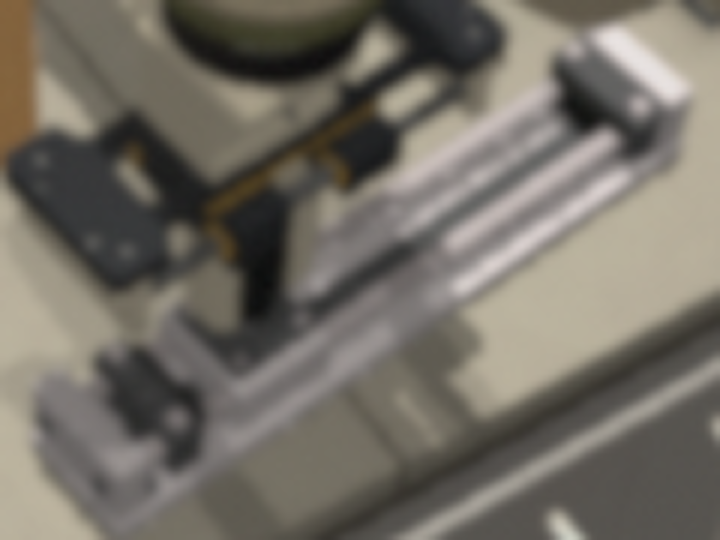

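The scene crop shows the carriage's near-left corner at about (235,380) and the rubber at about (200,405), so roughly 10–13 mm is left. I'll creep up to it.

>>> {"op": "arm_command", "data": {"increments": [[0,-0.005,0,0,0,0],[0,-0.01,0,0,0,0],[0,-0.015,0,0,0,0],[0,-0.02,0,0,0,0],[-0.0002,-0.025,0,0,0,0]]}}

```text
t: 11.75
tool_pos: [0.4415, 0.0601, 0.2487]
orientation: [3.137, 0.169, 0.001]
force: [5.4, -2.3, -7.6]
opening: 0.0236
gripper_force: 35.0
```

>>> {"op": "arm_command", "data": {"increments": [[0,-0.002,0,0,0,0],[0,-0.004,0,0,0,0],[0,-0.006,0,0,0,0],[0,-0.008,0,0,0,0],[0,-0.01,0,0,0,0]]}}

```text
t: 12.38
tool_pos: [0.4412, 0.0621, 0.2487]
orientation: [3.137, 0.169, 0.001]
force: [5.5, -1.3, -8.8]
opening: 0.0231
gripper_force: 35.0
```

>>> {"op": "arm_command", "data": {"increments": [[0,-0.002,0,0,0,0],[0,-0.004,0,0,0,0],[0,-0.006,0,0,0,0],[0,-0.008,0,0,0,0],[0,-0.01,0,0,0,0]]}}

```text
t: 13.0
tool_pos: [0.441, 0.064, 0.2487]
orientation: [3.137, 0.169, 0.001]
force: [4.9, -0.7, -6.6]
opening: 0.0233
gripper_force: 35.0
```

>>> {"op": "arm_command", "data": {"increments": [[0,-0.0015,0,0,0,0],[0,-0.003,0,0,0,0],[0,-0.0045,0,0,0,0],[0,-0.006,0,0,0,0],[0,-0.0075,0,0,0,0]]}}

```text
t: 13.62
tool_pos: [0.4408, 0.0655, 0.2487]
orientation: [3.137, 0.169, 0.001]
force: [6.0, -1.4, -7.6]
opening: 0.0236
gripper_force: 35.0
```

>>> {"op": "arm_command", "data": {"increments": [[0,-0.0015,0,0,0,0],[0,-0.003,0,0,0,0],[0,-0.0045,0,0,0,0],[0,-0.006,0,0,0,0],[0,-0.0075,0,0,0,0]]}}

```text
t: 14.25
tool_pos: [0.4407, 0.067, 0.2488]
orientation: [3.137, 0.169, 0.001]
force: [4.2, -1.6, -8.3]
opening: 0.0236
gripper_force: 35.0
```

>>> {"op": "arm_command", "data": {"increments": [[0,-0.001,0,0,0,0],[0,-0.002,0,0,0,0],[0,-0.003,0,0,0,0],[0,-0.004,0,0,0,0],[0,-0.005,0,0,0,0]]}}

```text
t: 14.88
tool_pos: [0.4406, 0.0676, 0.2488]
orientation: [3.136, 0.169, 0.001]
force: [5.6, -5.9, -8.7]
opening: 0.0232
gripper_force: 35.0
```

>>> {"op": "arm_command", "data": {"increments": [[0,-0.001,0,0,0,0],[0,-0.002,0,0,0,0],[0,-0.003,0,0,0,0],[0,-0.003,0,0,0,0],[0,-0.003,0,0,0,0]]}}

```text
t: 15.5
tool_pos: [0.4406, 0.0678, 0.2487]
orientation: [3.135, 0.168, 0.001]
force: [6.2, -7.6, -7.6]
opening: 0.0234
gripper_force: 35.0
```

Left buffer touched at about 5 N, at y=0.0677. Now I'll run right, sampling the unscanned part finely.

>>> {"op": "arm_command", "data": {"increments": [[0.0006,0.04,0,0,0,0],[0.0014,0.1,0,0,0,0],[0.0022,0.16,0,0,0,0],[0.003,0.21,0,0,0,0],[0.0035,0.25,0,0,0,0]]}}

```text
t: 16.12
tool_pos: [0.4465, 0.0183, 0.2487]
orientation: [-3.137, -0.168, 0.001]
force: [2.5, 2.7, -5.5]
opening: 0.0233
gripper_force: 35.0
```

>>> {"op": "arm_command", "data": {"increments": [[0.0006,0.06,0,0,0,0],[0.0012,0.12,0,0,0,0],[0.0018,0.18,0,0,0,0],[0.0024,0.22,0,0,0,0],[0.0027,0.25,0,0,0,0]]}}

```text
t: 16.75
tool_pos: [0.4523, -0.0313, 0.2487]
orientation: [-3.137, -0.168, 0.001]
force: [-1.8, 2.5, -1.3]
opening: 0.0235
gripper_force: 35.0
```

>>> {"op": "arm_command", "data": {"increments": [[0,0.004,0,0,0,0],[0,0.008,0,0,0,0],[0.0001,0.012,0,0,0,0],[0.0001,0.016,0,0,0,0],[0.0002,0.02,0,0,0,0]]}}

```text
t: 17.38
tool_pos: [0.4527, -0.0346, 0.2487]
orientation: [-3.137, -0.169, 0.001]
force: [-4.9, 1.4, 2.3]
opening: 0.0232
gripper_force: 35.0
```

>>> {"op": "arm_command", "data": {"increments": [[0,0.004,0,0,0,0],[0,0.008,0,0,0,0],[0.0001,0.012,0,0,0,0],[0.0001,0.016,0,0,0,0],[0.0002,0.02,0,0,0,0]]}}

```text
t: 18.0
tool_pos: [0.4532, -0.0386, 0.2487]
orientation: [-3.137, -0.169, 0.001]
force: [-4.8, 0.9, 0.9]
opening: 0.0234
gripper_force: 35.0
```

>>> {"op": "arm_command", "data": {"increments": [[0,0.004,0,0,0,0],[0,0.008,0,0,0,0],[0.0001,0.012,0,0,0,0],[0.0001,0.016,0,0,0,0],[0.0002,0.02,0,0,0,0]]}}

```text
t: 18.62
tool_pos: [0.4537, -0.0426, 0.2487]
orientation: [-3.137, -0.169, 0.001]
force: [-4.3, 1.0, 1.8]
opening: 0.0235
gripper_force: 35.0
```

>>> {"op": "arm_command", "data": {"increments": [[0,0.004,0,0,0,0],[0,0.008,0,0,0,0],[0.0001,0.012,0,0,0,0],[0.0001,0.016,0,0,0,0],[0.0002,0.02,0,0,0,0]]}}

```text
t: 19.25
tool_pos: [0.4541, -0.0466, 0.2487]
orientation: [3.137, 0.169, -0.001]
force: [-5.6, 1.7, 0.9]
opening: 0.0236
gripper_force: 35.0
```

>>> {"op": "arm_command", "data": {"increments": [[0,0.004,0,0,0,0],[0,0.008,0,0,0,0],[0.0001,0.012,0,0,0,0],[0.0001,0.016,0,0,0,0],[0.0002,0.02,0,0,0,0]]}}

```text
t: 19.88
tool_pos: [0.4546, -0.0503, 0.2487]
orientation: [-3.136, -0.169, 0.001]
force: [-6.6, 4.5, 2.3]
opening: 0.0232
gripper_force: 35.0
```

>>> {"op": "arm_command", "data": {"increments": [[-0.0002,0.003,0,0,0,0],[-0.0004,0.006,0,0,0,0],[-0.0006,0.009,0,0,0,0],[-0.0006,0.012,0,0,0,0],[-0.0006,0.015,0,0,0,0]]}}

```text
t: 20.5
tool_pos: [0.4548, -0.053, 0.2487]
orientation: [-3.136, -0.169, 0.001]
force: [-4.5, 6.0, 2.7]
opening: 0.0235
gripper_force: 35.0
```

>>> {"op": "arm_command", "data": {"increments": [[0,0.003,0,0,0,0],[0,0.006,0,0,0,0],[0,0.009,0,0,0,0],[0,0.012,0,0,0,0],[0,0.015,0,0,0,0]]}}

```text
t: 21.12
tool_pos: [0.4552, -0.056, 0.2487]
orientation: [-3.136, -0.169, 0.001]
force: [-5.1, 6.2, 2.7]
opening: 0.0235
gripper_force: 35.0
```

>>> {"op": "arm_command", "data": {"increments": [[0,0.003,0,0,0,0],[0,0.006,0,0,0,0],[0,0.009,0,0,0,0],[0,0.012,0,0,0,0],[0.0001,0.015,0,0,0,0]]}}

```text
t: 21.75
tool_pos: [0.4555, -0.0591, 0.2487]
orientation: [-3.136, -0.169, 0.001]
force: [-5.0, 5.1, 1.6]
opening: 0.0236
gripper_force: 35.0
```

>>> {"op": "arm_command", "data": {"increments": [[0,0.003,0,0,0,0],[0,0.006,0,0,0,0],[0,0.009,0,0,0,0],[0,0.012,0,0,0,0],[0.0001,0.015,0,0,0,0]]}}

```text
t: 22.38
tool_pos: [0.4559, -0.0623, 0.2487]
orientation: [-3.137, -0.169, 0.001]
force: [-4.2, 2.7, 1.0]
opening: 0.0235
gripper_force: 35.0
```

>>> {"op": "arm_command", "data": {"increments": [[0,0.003,0,0,0,0],[0,0.006,0,0,0,0],[0,0.009,0,0,0,0],[0,0.012,0,0,0,0],[0.0001,0.015,0,0,0,0]]}}

```text
t: 23.0
tool_pos: [0.4563, -0.0656, 0.2487]
orientation: [3.137, 0.169, -0.0]
force: [-5.1, 2.9, 0.6]
opening: 0.0236
gripper_force: 35.0
```

>>> {"op": "arm_command", "data": {"increments": [[0,0.02,0,0,0,0],[0,0.04,0,0,0,0],[0,0.06,0,0,0,0],[0,0.08,0,0,0,0],[0,0.1,0,0,0,0]]}}

```text
t: 23.62
tool_pos: [0.4585, -0.0857, 0.2487]
orientation: [3.137, 0.169, 0.0]
force: [-3.3, 1.9, -0.5]
opening: 0.0234
gripper_force: 35.0
```

>>> {"op": "arm_command", "data": {"increments": [[0,0.01,0,0,0,0],[0,0.02,0,0,0,0],[0,0.03,0,0,0,0],[0.0004,0.04,0,0,0,0],[0.0004,0.045,0,0,0,0]]}}

```text
t: 24.25
tool_pos: [0.4595, -0.0944, 0.2487]
orientation: [-3.137, -0.169, 0.0]
force: [-2.9, 2.3, -1.7]
opening: 0.0232
gripper_force: 35.0
```

>>> {"op": "arm_command", "data": {"increments": [[0,0.003,0,0,0,0],[0,0.006,0,0,0,0],[0,0.009,0,0,0,0],[0,0.012,0,0,0,0],[0.0002,0.015,0,0,0,0]]}}

```text
t: 24.88
tool_pos: [0.4599, -0.0973, 0.2487]
orientation: [3.137, 0.169, -0.0]
force: [-4.3, 1.6, -1.3]
opening: 0.0235
gripper_force: 35.0
```

>>> {"op": "arm_command", "data": {"increments": [[0,0.003,0,0,0,0],[0,0.006,0,0,0,0],[0,0.009,0,0,0,0],[0,0.01,0,0,0,0],[0.0001,0.01,0,0,0,0]]}}

```text
t: 25.5
tool_pos: [0.4601, -0.0993, 0.2487]
orientation: [3.137, 0.169, -0.0]
force: [-2.5, 1.1, -1.7]
opening: 0.0237
gripper_force: 35.0
```

>>> {"op": "arm_command", "data": {"increments": [[0,0.002,0,0,0,0],[0,0.004,0,0,0,0],[0,0.006,0,0,0,0],[0,0.008,0,0,0,0],[0.0001,0.01,0,0,0,0]]}}

```text
t: 26.12
tool_pos: [0.4603, -0.1013, 0.2487]
orientation: [-3.137, -0.169, 0.0]
force: [-3.1, 0.5, -1.7]
opening: 0.0235
gripper_force: 35.0
```

>>> {"op": "arm_command", "data": {"increments": [[0,0.0015,0,0,0,0],[0,0.003,0,0,0,0],[0,0.0045,0,0,0,0],[0,0.006,0,0,0,0],[0.0001,0.0075,0,0,0,0]]}}

```text
t: 26.75
tool_pos: [0.4605, -0.1028, 0.2487]
orientation: [-3.137, -0.169, 0.0]
force: [-4.5, 1.7, -1.9]
opening: 0.0236
gripper_force: 35.0
```

>>> {"op": "arm_command", "data": {"increments": [[0,0.001,0,0,0,0],[0,0.002,0,0,0,0],[0,0.003,0,0,0,0],[0,0.004,0,0,0,0],[0.0001,0.005,0,0,0,0]]}}

```text
t: 27.38
tool_pos: [0.4606, -0.1038, 0.2487]
orientation: [3.137, 0.169, -0.0]
force: [-4.0, 1.3, -1.5]
opening: 0.0235
gripper_force: 35.0
```

>>> {"op": "arm_command", "data": {"increments": [[0,0.0015,0,0,0,0],[0,0.003,0,0,0,0],[0,0.0045,0,0,0,0],[0,0.006,0,0,0,0],[0.0001,0.0065,0,0,0,0]]}}

```text
t: 28.0
tool_pos: [0.4608, -0.1051, 0.2487]
orientation: [-3.137, -0.169, 0.0]
force: [-5.3, 1.1, -2.3]
opening: 0.0235
gripper_force: 35.0
```

>>> {"op": "arm_command", "data": {"increments": [[0,0.001,0,0,0,0],[0,0.002,0,0,0,0],[0,0.003,0,0,0,0],[0,0.004,0,0,0,0],[0.0001,0.005,0,0,0,0]]}}

```text
t: 28.62
tool_pos: [0.4609, -0.1061, 0.2487]
orientation: [-3.137, -0.169, 0.0]
force: [-5.3, 1.3, -1.3]
opening: 0.0236
gripper_force: 35.0
```

>>> {"op": "arm_command", "data": {"increments": [[0,0.0015,0,0,0,0],[0,0.003,0,0,0,0],[0,0.0045,0,0,0,0],[0,0.006,0,0,0,0],[0.0001,0.0065,0,0,0,0]]}}

```text
t: 29.25
tool_pos: [0.4611, -0.1074, 0.2487]
orientation: [-3.137, -0.169, 0.0]
force: [-4.7, 1.7, -1.6]
opening: 0.0234
gripper_force: 35.0
```

>>> {"op": "arm_command", "data": {"increments": [[0,0.001,0,0,0,0],[0,0.002,0,0,0,0],[0,0.003,0,0,0,0],[0,0.004,0,0,0,0],[0.0001,0.005,0,0,0,0]]}}

```text
t: 29.88
tool_pos: [0.4612, -0.1083, 0.2487]
orientation: [-3.137, -0.169, 0.0]
force: [-5.0, 1.7, -2.4]
opening: 0.0237
gripper_force: 35.0
```

>>> {"op": "arm_command", "data": {"increments": [[0,0.001,0,0,0,0],[0,0.002,0,0,0,0],[0,0.003,0,0,0,0],[0,0.004,0,0,0,0],[0,0.005,0,0,0,0]]}}

```text
t: 30.5
tool_pos: [0.4613, -0.1093, 0.2487]
orientation: [-3.137, -0.169, 0.0]
force: [-5.8, 1.7, -1.9]
opening: 0.0236
gripper_force: 35.0
```

>>> {"op": "arm_command", "data": {"increments": [[0,0.001,0,0,0,0],[0,0.002,0,0,0,0],[0,0.003,0,0,0,0],[0,0.004,0,0,0,0],[0.0001,0.005,0,0,0,0]]}}

```text
t: 31.12
tool_pos: [0.4614, -0.1102, 0.2487]
orientation: [-3.137, -0.169, 0.0]
force: [-4.8, 2.3, -1.1]
opening: 0.0238
gripper_force: 35.0
```

>>> {"op": "arm_command", "data": {"increments": [[0,0.0015,0,0,0,0],[0,0.003,0,0,0,0],[0,0.0045,0,0,0,0],[0,0.006,0,0,0,0],[0,0.0065,0,0,0,0]]}}

```text
t: 31.75
tool_pos: [0.4615, -0.1108, 0.2487]
orientation: [-3.135, -0.169, 0.001]
force: [-5.6, 7.5, 1.0]
opening: 0.0235
gripper_force: 35.0
```

```bash
python3 -c "
from h import *
c=read_camera('scene');cv2.imwrite('pics/s4.png',crop(c['image'],225,345,190,280,6))"
```

```text
(no output)
```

View pics/s4.png

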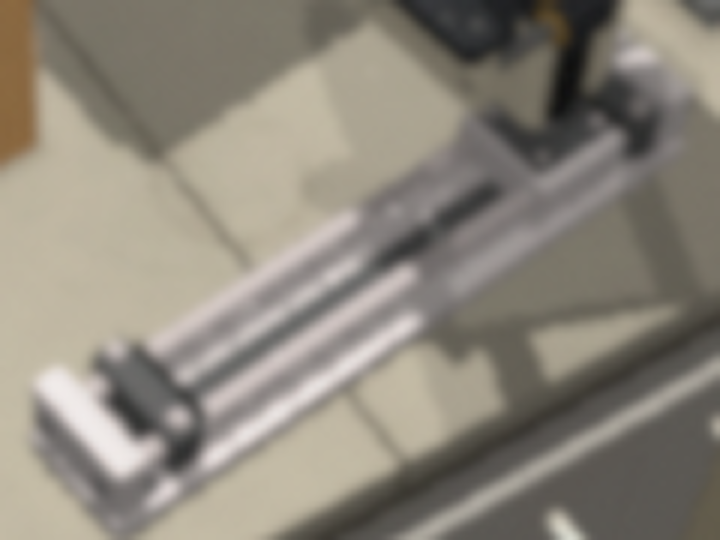

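The carriage is against the right buffer at about 6 N, and the crop shows it hard up against the block at about (600,110). Next I return and scan the bump from the other side.

>>> {"op": "arm_command", "data": {"increments": [[-0.0005,-0.03,0,0,0,0],[-0.001,-0.08,0,0,0,0],[-0.0018,-0.13,0,0,0,0],[-0.0025,-0.18,0,0,0,0],[-0.003,-0.22,0,0,0,0]]}}

```text
t: 32.42
tool_pos: [0.4563, -0.0673, 0.2487]
orientation: [3.137, 0.169, 0.001]
force: [-2.3, -3.0, -6.1]
opening: 0.0237
gripper_force: 35.0
```

>>> {"op": "arm_command", "data": {"increments": [[0,-0.003,0,0,0,0],[0,-0.006,0,0,0,0],[0,-0.009,0,0,0,0],[0,-0.012,0,0,0,0],[-0.0001,-0.015,0,0,0,0]]}}

```text
t: 33.05
tool_pos: [0.456, -0.0651, 0.2487]
orientation: [3.137, 0.168, 0.0]
force: [-0.1, -1.5, -7.1]
opening: 0.0234
gripper_force: 35.0
```

>>> {"op": "arm_command", "data": {"increments": [[0,-0.003,0,0,0,0],[0,-0.006,0,0,0,0],[0,-0.009,0,0,0,0],[0,-0.012,0,0,0,0],[-0.0001,-0.015,0,0,0,0]]}}

```text
t: 33.67
tool_pos: [0.4557, -0.062, 0.2487]
orientation: [3.137, 0.169, 0.0]
force: [1.5, -4.3, -9.4]
opening: 0.0238
gripper_force: 35.0
```

>>> {"op": "arm_command", "data": {"increments": [[0,-0.003,0,0,0,0],[0,-0.006,0,0,0,0],[0,-0.009,0,0,0,0],[0,-0.012,0,0,0,0],[-0.0001,-0.015,0,0,0,0]]}}

```text
t: 34.3
tool_pos: [0.4553, -0.0592, 0.2488]
orientation: [3.136, 0.169, 0.0]
force: [2.4, -5.3, -9.8]
opening: 0.0234
gripper_force: 35.0
```

>>> {"op": "arm_command", "data": {"increments": [[0,-0.002,0,0,0,0],[0,-0.004,0,0,0,0],[0,-0.006,0,0,0,0],[0,-0.008,0,0,0,0],[-0.0001,-0.01,0,0,0,0]]}}

```text
t: 34.92
tool_pos: [0.4551, -0.0573, 0.2488]
orientation: [3.136, 0.169, 0.0]
force: [2.3, -6.0, -10.3]
opening: 0.0233
gripper_force: 35.0
```

>>> {"op": "arm_command", "data": {"increments": [[0,-0.002,0,0,0,0],[0,-0.004,0,0,0,0],[0,-0.006,0,0,0,0],[0,-0.008,0,0,0,0],[-0.0001,-0.01,0,0,0,0]]}}

```text
t: 35.55
tool_pos: [0.4549, -0.0553, 0.2488]
orientation: [3.136, 0.169, 0.001]
force: [2.2, -5.9, -9.8]
opening: 0.0235
gripper_force: 35.0
```

>>> {"op": "arm_command", "data": {"increments": [[0,-0.003,0,0,0,0],[0,-0.006,0,0,0,0],[0,-0.009,0,0,0,0],[0,-0.012,0,0,0,0],[-0.0001,-0.015,0,0,0,0]]}}

```text
t: 36.17
tool_pos: [0.4545, -0.0521, 0.2488]
orientation: [3.137, 0.169, 0.0]
force: [2.0, -5.0, -9.7]
opening: 0.0235
gripper_force: 35.0
```

>>> {"op": "arm_command", "data": {"increments": [[0,-0.003,0,0,0,0],[0,-0.006,0,0,0,0],[0,-0.009,0,0,0,0],[0,-0.012,0,0,0,0],[-0.0001,-0.015,0,0,0,0]]}}

```text
t: 36.8
tool_pos: [0.4541, -0.0489, 0.2488]
orientation: [-3.137, -0.169, -0.0]
force: [2.9, -2.1, -9.6]
opening: 0.0236
gripper_force: 35.0
```

Both passes agree on the tight spot: centres at y about -0.055 and -0.0565, so I'm taking -0.056. Moving back there.

>>> {"op": "arm_command", "data": {"increments": [[0,0.01,0,0,0,0],[0,0.02,0,0,0,0],[0,0.03,0,0,0,0],[0,0.035,0,0,0,0],[0,0.035,0,0,0,0]]}}

```text
t: 37.42
tool_pos: [0.4549, -0.0553, 0.2487]
orientation: [-3.135, -0.169, 0.0]
force: [1.9, 4.8, -7.9]
opening: 0.0235
gripper_force: 35.0
```

```bash
python3 st.py
```

```text
37.425 [ 0.4549 -0.0553  0.2487] [-0.2338 -0.122   2.0363  0.0022  1.2279  1.2285] [ 1.8656  4.8103 -7.89  ] [ 0.7288 -0.4434 -0.0478]
[[ 0.9942  0.1076 -0.0001]
 [ 0.1076 -0.9942  0.0021]
 [ 0.0001 -0.0021 -1.    ]]
to knob tool units [ 0.0093 -0.1071  0.0039]
yaw err units -0.00014865289915972737
```

>>> {"op": "arm_command", "data": {"increments": [[0,0.002,0,0,0,0],[0,0.0035,0,0,0,0],[0,0.0035,0,0,0,0],[0,0.0035,0,0,0,0],[0,0.0035,0,0,0,0]]}}

```text
t: 38.05
tool_pos: [0.4549, -0.0558, 0.2487]
orientation: [-3.135, -0.169, 0.0]
force: [1.6, 5.8, -7.5]
opening: 0.0234
gripper_force: 35.0
```

>>> {"op": "arm_command", "data": {"increments": [[0,0,0,0,0,0],[0,0,0,0,0,0],[0,0,0,0,0,0],[0,0,0,0,0,0],[0,0,0,0,0,0]], "fingers": -1}}

```text
t: 38.67
tool_pos: [0.455, -0.0568, 0.2488]
orientation: [3.137, 0.169, 0.0]
force: [-0.0, -0.6, 1.6]
opening: 0.0688
gripper_force: 0.0
```

>>> {"op": "arm_command", "data": {"increments": [[0,0,0,0,0,0],[0,0,0,0,0,0],[0,0,0,0,0,0],[0,0,0,0,0,0],[0,0,0,0,0,0]]}}

```text
t: 39.3
tool_pos: [0.4549, -0.0567, 0.2487]
orientation: [3.137, 0.169, -0.0]
force: [0.8, -0.2, 0.2]
opening: 0.0928
gripper_force: 0.0
```

Released. Raise straight up and check.

>>> {"op": "arm_command", "data": {"increments": [[0,0,-0.1,0,0,0],[0,0,-0.25,0,0,0],[0,0,-0.4,0,0,0],[0,0,-0.5,0,0,0],[0,0,-0.55,0,0,0]]}}

```text
t: 39.92
tool_pos: [0.4552, -0.0568, 0.3601]
orientation: [3.137, 0.169, 0.003]
force: [0.7, 0.3, 0.4]
opening: 0.0928
gripper_force: 0.0
```

```bash
python3 -c "
from h import *
c=read_camera('wrist');print(proj(c,[.4549,-.0557,.101]));cv2.imwrite('pics/w5.png',c['image'][:,:,::-1])"
```

```text
[248.5522 197.8827]
```

View pics/w5.png

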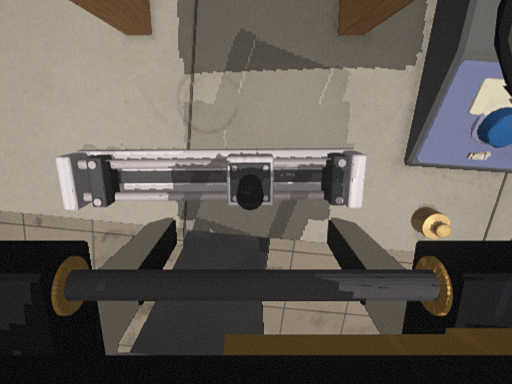

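The knob is at about (250,198), as predicted (248.6,197.9). The gripper is clear and the bystanders haven't moved.

```bash
python3 -c "
from plant import *
print(close_job())"
```

```text
the job is handed in; nothing more can be done
None
```

I ran the carriage gently to the left buffer, then to the right one, and released it at the tight spot (knob at about x = 0.455, y = −0.056). It dragged about 5 N over normal there, less than the 8–13 N you quoted, but passes in both directions agreed on the place; the job was handed in after about 40 s with the gripper clear.

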